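Load the sample bay and hold its cover ready for the screws

ROBOT

A 6-joint arm with a two-finger parallel gripper is mounted at the origin on the work surface. World frame = base frame: x ahead of the robot, y to its left, z up, the work surface at z = 0. Lengths are in m, angles in rad, forces in N, time in s.
With the tool pointing down it reaches from about 0.25 to 0.725 m from the base axis. Payload 4 kg.
Tool frame: the origin (TCP) lies at the centre of the arm's flange, where the gripper is bolted on; the fingertips stand 173 mm ahead of it and the grasp point (between the pads) lies ahead of it (arm.grip_point_offset is the y of the grasp point in the tool frame, in m); y points along the fingers, z is the direction in which the jaws open and shut, and the axes are right-handed (so a half turn about y gives the same grasp; the last joint's range is limited). The gripper opens to 85 mm and grips with 20 to 120 N. Pads are 22 mm wide; open, the fingers measure 114 mm over their backs; the gripper's body (76 mm by 85 mm) begins 54 mm behind the grasp point. The pads swing forward as they close: fully open they stand 13 mm farther back than shut.
Start: joints at [-1.265, 0.241, 0.005, 1.335, 0, 1.571], TCP at [0.151, -0.477, 0.405] pointing down, gripper open.
Joint ranges: [-2.72, 2.72], [-1.05, 1.87], [-1.09, 1.28], [-1.99, 2.15], [-1.42, 1.44], [-3.14, 3.14]. Speed limits (rad/s): [2.79, 2.79, 3.14, 3.14, 3.14, 3.14].

INTERFACE

Orientations are given as a unit quaternion [w, x, y, z].
In Python, from bench import arm gives the robot as it stands.
- The arm moves only by the shell command python3 -m handwheel 'ROWS' [OPENING] [FORCE]. ROWS is a JSON object of lists of equal length, an entry for each row: "delta_pos": the shift along the tool's x, y, z in m, a list of three; "rotation": the turn, a rotation vector about the tool's x, y, z in degrees, a list of three. In form: {"delta_pos": [[tx, ty, tz], ...], "rotation": [[wx, wy, wz], ...]}. A call has 1 to 8 rows; each row is the pose to reach, as a shift and turn from the pose measured when the call began, along the tool's axes at that moment; what a row does not reach only later rows make up. A row lasts 1/8 s, in which the tool goes at most 62.5 mm and 10.7 degrees, less where a joint would pass 70% of its speed; a pose out of reach is approached as far as the arm can. A call with a gripper value outside its range is refused whole. OPENING is the opening, from -1 (shut) to 1 (fully open), set as the call begins (- or left out, the last holds). The fingers move at their own pace and stop on an object; FORCE is the grip in N (left out, the last holds). Time passes only in rows, so rows that repeat a pose let the fingers close. It gives the time, the measured TCP pose, the force and the opening at its end, in the units of the state.
- arm.get_obs(): the state, without advancing time (a new reading comes with each control period).
- arm.camera(name): name is "scene" or "top" or "wrist"; returns (picture, depth): 400x640x3 uint8, red, green, blue; 400x640 float32, m along the optical axis (not along the pixel's ray), 0 where there is no reading.
- arm.get_calibration(name): a dict with "camera_matrix" (3x3 intrinsics, pixels), "rvec" (rotation vector, rad) and "tvec" (3), from world to camera coordinates, as OpenCV has them. Camera axes: x right, y down, z forward; pixel columns grow to the right and rows downward; lengths in m; the calibration is good to about 2 mm. A picture is of the moment at which its call begins: read the wrist's pose just before it. get_calibration takes no time and is no camera call; for the wrist camera it gives the pose at the moment of the call.
- arm.finish_job(): hands the job in, once; it reports no verdict.
The state is a dict: "time": time; "joints": joint angles; "qd": joint speeds; "effort": joint torques, N m; "tool_pos": TCP position; "tcp_rot": TCP orientation; "ft_force": force on the tool from outside, world axes, zero at the start; "wrist_torque": the same for the moment, N m; "opening": opening from 0.0 (shut) to 1.0 (fully open).
Only numpy, scipy, OpenCV 4.12 (cv2) and the standard library are available. Lean on these libraries where they do the work, as an engineer would, in place of code of your own. Each camera call takes 0.05 s, during which the arm holds its last target. There are 200 camera calls.

TASK

Slide the loaded sample tray along the bench into the mouth of the white sample bay until its front panel rests against the bay, with every sample still in its compartment. Then take the green cover plate by its handle and hold it level over the bay, about 15 mm above its top and not resting on anything, with all four holes centred over the four threaded inserts so that each bore shows fully through its hole. Finish while still holding the cover there, and leave the other things on the bench where they stand.

Things in the scene. Friction and masses are not known exactly. Their poses are not given: they have to be found in the camera images.
- bay: Sample bay: white steel frame, yellow strip on top above the mouth, fixed to the bench, 130 mm deep (x), 150 wide (y), 65 high. Open mouth in its -x face, 106 mm wide, 55 high under a 10 mm lintel; side walls 22 mm thick; open window on top; no floor (the tray slides on the bench). The mouth faces roughly to the robot's left (+y). Origin: centre of its underside; x into the bay, z up
- bay_home (a point): Where tray_mid lies when the tray is fully home: 55 mm inside the plane of the bay's mouth (10 mm to the mouth's side of the bay's centre), 8 mm above the bench. Axes as bay: x is the way the tray slides in
- tray: Aluminium sample tray, flat on the bench. Pan 110 mm long (x; +x is the nose, which enters the bay first), 96 wide (y), 16 high: 5 mm play on either side in the bay. At its -x end a grey front panel 130 mm wide, 50 high, 6 thick, that meets the bay's front face when home. About 0.22 kg, with samples 0.38 kg. Origin: centre of the pan's underside
- tray_mid (a point): Centre of the tray's pan, 8 mm above its underside; axes as tray. The back face of the front panel is 55 mm behind this point (tray's -x)
- tray_grip (a point): Middle of the tray's black handle, 90 mm behind tray_mid (tray's -x), 42 mm above the tray's underside: an upright fin on the front panel, 50 mm long along tray x, 12 thick along tray y, from 20 to 60 mm above the underside. Pinch it from above across its thickness. It is far from the balance point: slide the tray flat along the bench, do not lift it. Axes as the tray
- cover: Cover: green plate 126 mm (x) by 146 mm (y) by 5 mm, about 0.28 kg, a 14 mm hole near each corner, black bridge handle in the middle. Starts flat on the bench. Origin: centre of its underside, z up
- cover_grip (a point): Middle of the cover's black handle bar, 37 mm above the plate's underside, over its balance point: bar 80 mm long (cover's x), 12 thick (cover's y), 20 high. Pinch it from above across its thickness. Axes as the cover
- cover_hole0 (a point): Centre of one of the cover's four 14 mm holes, at the plate's underside, at (-50, -60) mm along the cover's x and y from its middle
- bay_thread0 (a point): Centre of one of the four threaded brass inserts (11 mm across, bore 5.6 mm) in the bay's top face, 65 mm above the bench, at (-50, -60) mm along the bay's x and y from the bay's centre. Hole n may stand over insert n, or the cover turned half round (hole 0 over insert 2 ...)
- cover_hole1 (a point): Centre of one of the cover's four 14 mm holes, at the plate's underside, at (50, -60) mm along the cover's x and y from its middle
- bay_thread1 (a point): Centre of one of the four threaded brass inserts (11 mm across, bore 5.6 mm) in the bay's top face, 65 mm above the bench, at (50, -60) mm along the bay's x and y from the bay's centre. Hole n may stand over insert n, or the cover turned half round (hole 0 over insert 2 ...)
- cover_hole2 (a point): Centre of one of the cover's four 14 mm holes, at the plate's underside, at (50, 60) mm along the cover's x and y from its middle
- bay_thread2 (a point): Centre of one of the four threaded brass inserts (11 mm across, bore 5.6 mm) in the bay's top face, 65 mm above the bench, at (50, 60) mm along the bay's x and y from the bay's centre. Hole n may stand over insert n, or the cover turned half round (hole 0 over insert 2 ...)
- cover_hole3 (a point): Centre of one of the cover's four 14 mm holes, at the plate's underside, at (-50, 60) mm along the cover's x and y from its middle
- bay_thread3 (a point): Centre of one of the four threaded brass inserts (11 mm across, bore 5.6 mm) in the bay's top face, 65 mm above the bench, at (-50, 60) mm along the bay's x and y from the bay's centre. Hole n may stand over insert n, or the cover turned half round (hole 0 over insert 2 ...)
- sample0_center (a point): Centre of a loose metal sample (disc 32 mm across and 12 mm high) standing in its own compartment of the tray (compartments about 49 by 42 mm, walls 16 mm high), whose middle lies at (-26.0, -23.0) mm along the tray's x and y from tray_mid; it stays there
- sample1_center (a point): Centre of a loose metal sample (dark steel cylinder 22 mm across and 20 mm high) standing in its own compartment of the tray (compartments about 49 by 42 mm, walls 16 mm high), whose middle lies at (26.0, -23.0) mm along the tray's x and y from tray_mid; it stays there
- sample2_center (a point): Centre of a loose metal sample (disc 32 mm across and 10 mm high) standing in its own compartment of the tray (compartments about 49 by 42 mm, walls 16 mm high), whose middle lies at (26.0, 23.0) mm along the tray's x and y from tray_mid; it stays there
- jar: White jar, 48 mm across, 55 mm high; origin at the centre of its underside. Leave it where it stands
- refcyl: Steel reference cylinder, 36 mm across, 45 mm high; origin at the centre of its underside. Leave it where it stands
- refdisc: Aluminium reference disc, 54 mm across, 22 mm high; origin at the centre of its underside. Leave it where it stands
- dish: White ceramic dish, 80 mm across, 22 mm high; origin at the centre of its underside. Leave it where it stands
- screwdriver: Screwdriver lying on the bench, 170 mm long, about 30 mm thick; origin in it near its underside. Leave it where it stands
- mouse: Black computer mouse, 62 mm across, 33 mm high; origin at the centre of its underside. Leave it where it stands
Not all that is in view belongs to the job. Leave any brown or pink look-alike of the tray alone. Of the things that look like the cover, the smaller one is meant.

How it is judged:
By the outcome, as a careful person would: the job done as asked, in the order asked, and still so for the second after the job is handed in, while the arm keeps its last pose, push and grip.
It also fails if it takes over 72 s, if anything falls off the work surface, if the arm or the gripper's body presses on something with over 40 N, if the wrist force passes 120 N, or if a joint passes its speed limit or range.

## Working session

There is one attempt and no reset: what is moved stays moved. The work goes in short steps, Python scripts to look and compute and a shell command to move; the robot and the scene stay as the last step left them, time stands still between calls to the robot, and variables do not carry over. Pictures are saved under pics/ and viewed, about 8 in all and at most 12, crops included, and the job is handed in when it is done.

```bash
ls; mkdir -p pics; cat > h.py <<'E'
import numpy as np, cv2
from bench import arm
from scipy.spatial.transform import Rotation as R
def cal(n):
    c=arm.get_calibration(n); return np.array(c["camera_matrix"],float),R.from_rotvec(np.ravel(c["rvec"])).as_matrix(),np.ravel(c["tvec"])
def shot(n,f=None):
    C=cal(n); p,d=arm.camera(n)
    if f: cv2.imwrite("pics/"+f,cv2.cvtColor(p,cv2.COLOR_RGB2BGR))
    return p,d,C
def world(d,C):
    K,Rm,t=C; v,u=np.mgrid[:d.shape[0],:d.shape[1]]
    c=np.stack([(u-K[0,2])/K[0,0]*d,(v-K[1,2])/K[1,1]*d,d],-1)
    w=(c-t)@Rm; w[d<=0]=np.nan; return w
def proj(P,C):
    K,Rm,t=C; c=np.asarray(P)@Rm.T+t; return (c@K.T)[...,:2]/c[...,2:]
def pose():
    o=arm.get_obs(); q=o["tcp_rot"]; return np.array(o["tool_pos"]),R.from_quat([q[1],q[2],q[3],q[0]]),o
E
python3 - <<'E'
from h import *
for n in("top","scene"):
    p,d,C=shot(n,n+"0.png"); np.savez("/tmp/"+n,p=p,d=d,K=C[0],R=C[1],t=C[2]); print(n,-C[1].T@C[2])
p,r,o=pose(); print(o["time"],p,r.as_matrix().round(3).tolist(),o["opening"],arm.grip_point_offset)
E
```

```text
pics
top [ 0.36106372 -0.00904337  1.89618223]
scene [ 0.97555176 -0.78152801  0.7906656 ]
0.1 [ 0.15045452 -0.47659194  0.40390009] [[-0.954, -0.001, 0.301], [-0.301, 0.002, -0.954], [-0.0, -1.0, -0.002]] 1.0010879217034216 0.1547
```

View pics/top0.png

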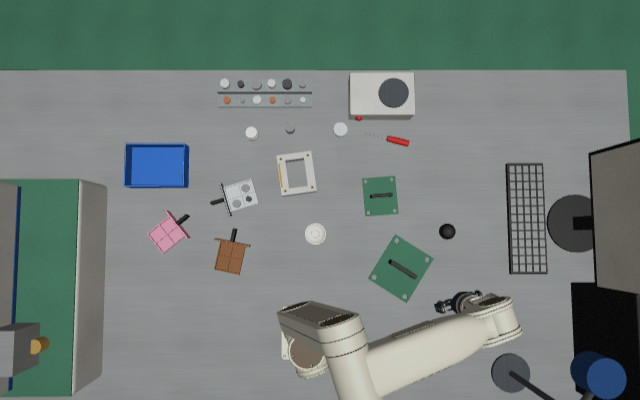

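View pics/scene0.png

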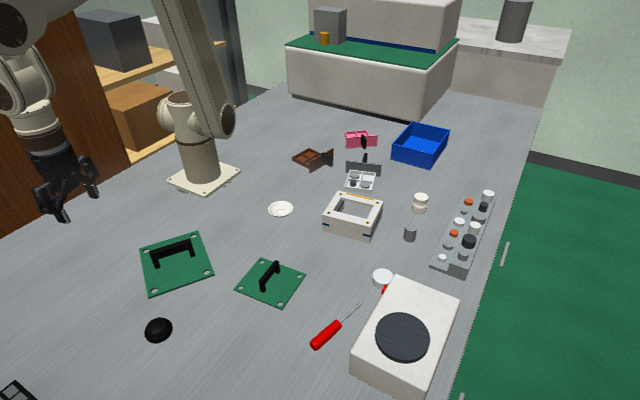

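```bash
cat > m.py <<'E'
from h import *
z=np.load("/tmp/top.npz"); C=(z["K"],z["R"],z["t"]); p,d=z["p"],z["d"]; w=world(d,C)
print("fx",C[0][0,0])
hsv=cv2.cvtColor(p,cv2.COLOR_RGB2HSV)
def rect(box,m,name):
    v0,v1,u0,u1=box; s=np.zeros(m.shape,bool); s[v0:v1,u0:u1]=m[v0:v1,u0:u1]
    q=w[s]; r=cv2.minAreaRect(q[:,:2].astype(np.float32)); print(name,s.sum(),np.round(r[0],3),np.round(r[1],3),round(r[2],1),"z",np.round(np.nanmedian(q[:,2]),3),"mean",q.mean(0).round(3)); return q
Z=w[...,2]; H=hsv[...,0]; S=hsv[...,1]
rect((145,205,270,322),(Z>.05)&(Z<.08),"bay top")
rect((145,205,270,322),(S>90)&(H>15)&(H<35),"yellow")
green=(H>60)&(H<90)&(S>80)
rect((165,225,355,405),green,"small cover"); rect((225,310,360,440),green,"big cover")
dark=p.max(-1)<50
rect((165,225,355,405),dark,"cover bar")
rect((185,215,205,228),dark,"tray fin")
rect((175,220,220,262),(Z>.007)&(p.max(-1)>110)&(Z<.03),"pan")
rect((175,220,215,262),(Z>.035)&(p.max(-1)>50),"panel")
crop=p[130:310,200:440]; cv2.imwrite("pics/crop.png",cv2.cvtColor(cv2.resize(crop,None,fx=3.3,fy=3.3,interpolation=2),cv2.COLOR_RGB2BGR))
E
python3 m.py
```

```text
fx 499.8522720401432
bay top 906 [0.591 0.04 ] [0.152 0.13 ] 7.9 z 0.066 mean [0.59  0.04  0.066]
yellow 45 [0.587 0.045] [0.124 0.115] 7.1 z 0.067 mean [0.584 0.086 0.066]
small cover 1071 [nan nan] [0. 0.] 0.0 z 0.006 mean [nan nan nan]
big cover 2092 [nan nan] [0. 0.] 0.0 z 0.008 mean [nan nan nan]
cover bar 9 [ 0.504 -0.275] [0.075 0.008] 88.6 z 0.041 mean [ 0.504 -0.257  0.035]
tray fin 34 [0.486 0.331] [0.008 0.046] 17.4 z 0.059 mean [nan nan nan]
pan 588 [0.504 0.251] [0.156 0.167] 89.9 z 0.012 mean [0.506 0.25  0.014]
panel 92 [0.491 0.319] [0.129 0.036] 16.9 z 0.051 mean [0.494 0.308 0.051]
```

View pics/crop.png

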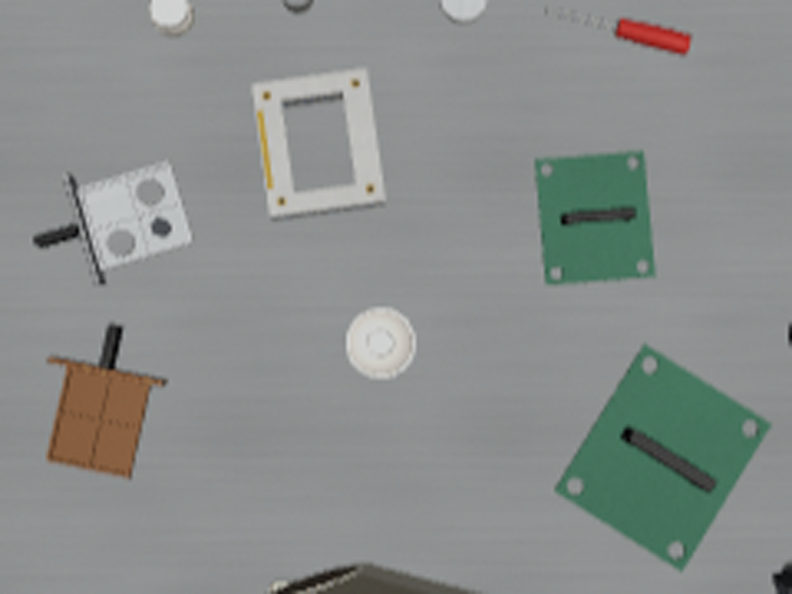

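Tray candidates: silver with samples at top-image (238,196), brown (231,256) and pink (168,232). The silver, loaded one is meant. Covers: (380,196) is about 126x146 mm, (401,267) is clearly larger, so the smaller one is meant. The crop confirms both. The bay is at (297,173), with its yellow mouth strip on the left (+y) side.

```bash
cat >> h.py <<'E'
def goal(pos,head):
    """shift (tool axes, mm) and rotvec (tool axes, deg) to grasp-point pos with tool y down and tool z heading (deg, mod 180)"""
    p,r,o=pose(); M=r.as_matrix()
    best=None
    for k in(0,180):
        a=np.radians(head+k); zt=np.array([np.cos(a),np.sin(a),0]); yt=np.array([0,0,-1.]); T=np.stack([np.cross(yt,zt),yt,zt],1)
        rv=R.from_matrix(M.T@T).as_rotvec(degrees=True); tgt=np.array(pos)+[0,0,arm.grip_point_offset]
        print("shift mm",(M.T@(tgt-p)*1000).round(1),"rot",rv.round(2))
    print("t",o["time"],"grip",(p+M[:,1]*arm.grip_point_offset).round(4),"head",np.degrees(np.arctan2(M[1,2],M[0,2])).round(2),"j",np.round(o["joints"],2),"F",np.round(o["ft_force"],1),"open",round(o["opening"],3))
E
python3 -c "
from h import *
goal([0.47,0.30,0.26],17)"
```

```text
shift mm [-538.5   -9.6 -644.4] rot [ 8.000e-02 -8.948e+01 -8.000e-02]
shift mm [-538.5   -9.6 -644.4] rot [8.000e-02 9.052e+01 8.000e-02]
t 0.1 grip [ 0.1504 -0.4763  0.2492] head -72.48 j [-1.27  0.24  0.    1.34  0.    1.57] F [-0.   0.1 -0.6] open 1.001
```

```bash
python3 -m handwheel '{"delta_pos":[[-0.030,-0.001,-0.036],[-0.067,-0.002,-0.081],[-0.105,-0.002,-0.126],[-0.142,-0.003,-0.171],[-0.180,-0.003,-0.215],[-0.217,-0.004,-0.260],[-0.255,-0.005,-0.305],[-0.290,-0.005,-0.347]],"rotation":[[0,-6,0],[0,-12,0],[0,-18,0],[0,-24,0],[0,-30,0],[0,-36,0],[0,-42,0],[0,-48,0]]}'
python3 -c "
from h import *
goal([0.47,0.30,0.26],17)"
```

```text
time: 1.1
tool_pos: [0.3227, -0.0565, 0.4096]
tcp_rot: [0.384, -0.383, 0.594, -0.593]
ft_force: [0.2, -0.4, 0.3]
opening: 1.001
shift mm [-385.5   -4.5  -12.2] rot [ -0.   -41.27  -0.09]
shift mm [-385.5   -4.5  -12.2] rot [ 1.2000e-01  1.3873e+02 -0.0000e+00]
t 1.1 grip [ 0.3227 -0.0562  0.2549] head -24.27 j [-0.17 -0.11 -0.36  1.32  0.    1.82] F [ 0.2 -0.4  0.3] open 1.001
```

```bash
python3 -m handwheel '{"delta_pos":[[-0.055,-0.001,-0.002],[-0.110,-0.002,-0.004],[-0.165,-0.002,-0.006],[-0.220,-0.003,-0.007],[-0.275,-0.004,-0.009],[-0.330,-0.004,-0.011],[-0.386,-0.005,-0.012],[-0.386,-0.005,-0.012]],"rotation":[[0,-6,0],[0,-12,0],[0,-18,0],[0,-24,0],[0,-30,0],[0,-36,0],[0,-41.3,0],[0,-41.3,0]]}'
python3 -c "
from h import *
p,d,C=shot('wrist','w1.png'); np.savez('/tmp/w1',p=p,d=d,K=C[0],R=C[1],t=C[2])
goal([0.486,0.331,0.26],17)
print(-C[1].T@C[2],C[1])"
```

```text
time: 2.1
tool_pos: [0.4712, 0.3035, 0.4128]
tcp_rot: [-0.569, 0.57, -0.42, 0.419]
ft_force: [-0.2, -0.8, -0.2]
opening: 1.004
shift mm [-23.4  -1.4  23.4] rot [ 0.14  0.14 -0.03]
shift mm [-23.4  -1.4  23.4] rot [-4.0000e-02 -1.7986e+02 -2.3000e-01]
t 2.15 grip [0.4701 0.3017 0.2586] head 17.14 j [0.57 0.36 0.19 1.4  0.   1.84] F [-1.2 -0.5  0.2] open 1.0
[0.44788644 0.38234248 0.38173621] [[ 0.9550386   0.2964742  -0.00207951]
 [ 0.28141974 -0.9042916   0.32102901]
 [ 0.09329634 -0.30718031 -0.94706708]]
```

View pics/w1.png

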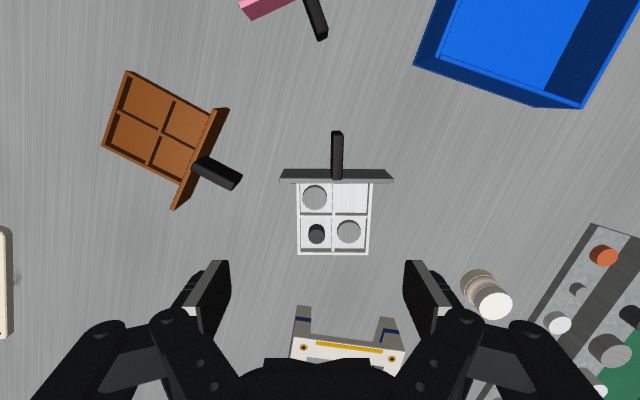

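The tray is straight ahead (fin x≈337, y 131–179; pan 297–372 × 178–255) with 3 samples, and the bay mouth is at the bottom (yellow strip near (350,347)).

```bash
cat > m2.py <<'E'
from h import *
z=np.load("/tmp/w1.npz"); C=(z["K"],z["R"],z["t"]); p,d=z["p"],z["d"]; w=world(d,C); Z=w[...,2]
def rect(box,m,name):
    v0,v1,u0,u1=box; s=np.zeros(m.shape,bool); s[v0:v1,u0:u1]=m[v0:v1,u0:u1]; q=w[s&np.isfinite(Z)]
    r=cv2.minAreaRect(q[:,:2].astype(np.float32)); print(name,len(q),np.round(r[0],4),np.round(r[1],4),round(r[2],2),"z",np.round(np.percentile(q[:,2],[2,50,98]),4))
rect((125,190,320,355),(Z>.054)&(Z<.066)&(p.max(-1)<70),"fin top")
rect((160,190,275,400),(Z>.046)&(Z<.053),"panel top")
rect((170,262,285,385),(Z>.013)&(Z<.024),"pan")
rect((170,262,285,385),(Z>.008)&(Z<.024),"pan2")
rect((328,362,285,415),(Z>.06)&(Z<.07),"bay front top")
hs=cv2.cvtColor(p,cv2.COLOR_RGB2HSV); y=(hs[...,1]>120)&(hs[...,0]>15)&(hs[...,0]<35)
rect((335,362,305,395),y&(hs[...,2]>150),"yellow")
print("bench z",np.nanmedian(Z[200:260,390:420]))
E
python3 m2.py
```

```text
fin top 512 [0.4866 0.3312] [0.0117 0.0487] 18.13 z [0.0573 0.0594 0.0612]
panel top 629 [0.4925 0.3118] [0.1301 0.0224] 16.59 z [0.0463 0.0495 0.051 ]
pan 2155 [0.511  0.2516] [0.1222 0.1163] 17.1 z [0.0131 0.0152 0.0236]
pan2 2744 [0.5114 0.2517] [0.1243 0.1163] 17.08 z [0.0087 0.0147 0.0235]
bay front top 2023 [0.5828 0.0838] [0.1503 0.0394] 7.85 z [0.0606 0.0645 0.066 ]
yellow 280 [0.5844 0.0927] [0.1215 0.0174] 6.96 z [0.0637 0.0649 0.0662]
bench z -0.00045475823059045286
```

```bash
python3 -c "
from h import *
goal([0.4866,0.3312,0.044],17.2)"
```

```text
shift mm [-23.3 214.6  24.6] rot [ 0.14 -0.06 -0.03]
shift mm [-23.3 214.6  24.6] rot [4.0000e-02 1.7994e+02 2.3000e-01]
t 2.15 grip [0.4701 0.3017 0.2586] head 17.14 j [0.57 0.36 0.19 1.4  0.   1.84] F [-1.2 -0.5  0.2] open 1.0
```

```bash
python3 -m handwheel '{"delta_pos":[[-0.023,0.020,0.0245],[-0.0233,0.060,0.0246],[-0.0233,0.100,0.0246],[-0.0233,0.140,0.0246],[-0.0233,0.175,0.0246],[-0.0233,0.200,0.0246],[-0.0233,0.2146,0.0246],[-0.0233,0.2146,0.0246]],"rotation":[[0,0,0],[0,0,0],[0.1,0,0],[0.1,0,0],[0.1,0,0],[0.1,0,0],[0.1,0,0],[0.1,0,0]]}'
python3 -c "
from h import *
goal([0.4866,0.3312,0.044],17.2)"
```

```text
time: 3.15
tool_pos: [0.4861, 0.3302, 0.1982]
tcp_rot: [-0.568, 0.57, -0.421, 0.42]
ft_force: [0.1, -0.4, -0.3]
opening: 1.003
shift mm [-0.9 -0.5  0.7] rot [ 0.16 -0.12  0.02]
shift mm [-0.9 -0.5  0.7] rot [-3.0000e-02  1.7988e+02  2.5000e-01]
t 3.15 grip [0.4857 0.33   0.0435] head 17.08 j [ 0.6   0.57 -0.06  0.94  0.    1.87] F [ 0.1 -0.4 -0.3] open 1.003
```

Close gently (30 N), holding pose.

```bash
python3 -m handwheel '{"delta_pos":[[0,0,0],[0,0,0],[0,0,0],[0,0,0],[0,0,0],[0,0,0],[0,0,0],[0,0,0]],"rotation":[[0,0,0],[0,0,0],[0,0,0],[0,0,0],[0,0,0],[0,0,0],[0,0,0],[0,0,0]]}' -1 30
python3 -c "
from h import *
goal([0.560,0.277,0.0435],7.8)"
```

```text
time: 4.15
tool_pos: [0.4862, 0.3303, 0.1986]
tcp_rot: [-0.568, 0.569, -0.421, 0.42]
ft_force: [-2.3, -0.1, 4.9]
opening: 0.134
shift mm [72.6  0.3 54.9] rot [0.13 9.28 0.01]
shift mm [72.6  0.3 54.9] rot [ 1.0000e-02 -1.7072e+02 -1.9000e-01]
t 4.15 grip [0.4859 0.3302 0.0439] head 17.08 j [ 0.6   0.57 -0.06  0.94  0.    1.87] F [-2.3 -0.1  4.9] open 0.134
```

```bash
python3 -m handwheel '{"delta_pos":[[0.005,0,0.003],[0.015,0,0.011],[0.026,0,0.019],[0.037,0,0.027],[0.048,0,0.035],[0.059,0,0.044],[0.068,0,0.050],[0.0735,0,0.0555]],"rotation":[[0,0.7,0],[0,2,0],[0,3.4,0],[0,4.8,0],[0,6.2,0],[0,7.6,0],[0,8.7,0],[0,9.3,0]]}'
python3 - <<'E'
from h import *
goal([0.558,0.272,0.0435],7.85)
p,d,C=shot('wrist','w2.png'); np.savez('/tmp/w2',p=p,d=d,K=C[0],R=C[1],t=C[2])
E
```

```text
time: 5.15
tool_pos: [0.5615, 0.2756, 0.1986]
tcp_rot: [-0.532, 0.533, -0.466, 0.465]
ft_force: [-4.1, 2.8, 6.0]
opening: 0.139
shift mm [ 3.1  0.5 -3.9] rot [ 0.15 -0.16  0.01]
shift mm [ 3.1  0.5 -3.9] rot [-2.0000e-02  1.7984e+02  2.3000e-01]
t 5.15 grip [0.5611 0.2755 0.0439] head 7.69 j [0.46 0.64 0.06 1.   0.   1.89] F [-4.1  2.8  6. ] open 0.139
```

View pics/w2.png

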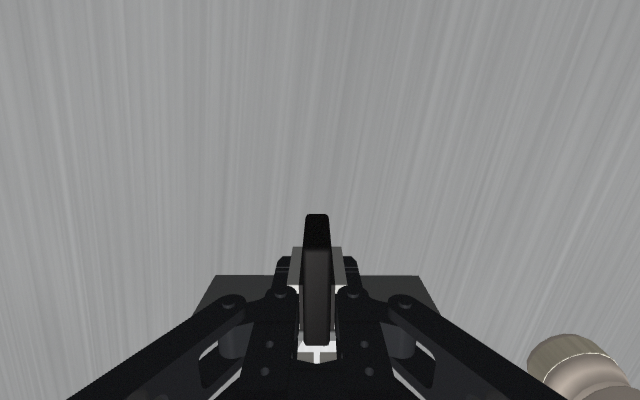

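The wrist view is filled by the gripped fin, which is firmly between the pads, so I'll check the alignment with the fixed cameras.

```bash
python3 - <<'E'
from h import *
ims=[]
for n,b in(("top",(130,230,200,330)),("scene",(130,250,300,440))):
    p,d,C=shot(n); np.savez("/tmp/"+n+"2",p=p,d=d,K=C[0],R=C[1],t=C[2])
    ims.append(cv2.resize(p[b[0]:b[1],b[2]:b[3]],(395,300),interpolation=2))
cv2.imwrite("pics/c2.png",cv2.cvtColor(np.hstack(ims),cv2.COLOR_RGB2BGR))
# pan points predicted from top depth
z=np.load("/tmp/top2.npz"); w=world(z["d"],(z["K"],z["R"],z["t"])); Z=w[...,2]
m=(Z>.012)&(Z<.025)&(w[...,0]>.5)&(w[...,0]<.66)&(w[...,1]>.11)&(w[...,1]<.26)
q=w[m]; r=cv2.minAreaRect(q[:,:2].astype(np.float32)); print(len(q),r)
E
```

```text
312 ((0.5730007290840149, 0.189774751663208), (0.13605470955371857, 0.11624021828174591), 7.378156661987305)
```

View pics/c2.png

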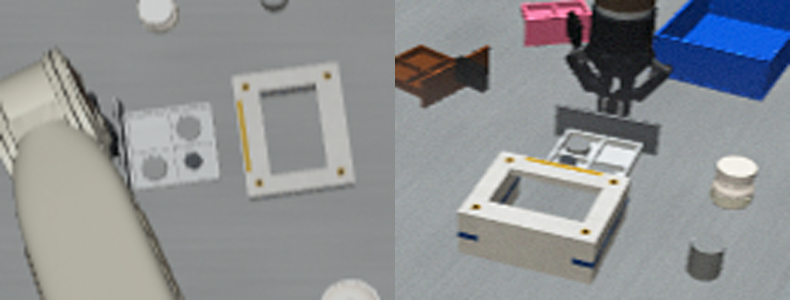

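```bash
python3 - <<'E'
from h import *
z=np.load("/tmp/top2.npz"); w=world(z["d"],(z["K"],z["R"],z["t"])); Z=w[...,2]
a=np.radians(7.9); yb=np.array([np.cos(a),np.sin(a)]); xb=np.array([np.sin(a),-np.cos(a)]); c=np.array([.591,.040])
s=(w[...,:2]-c)@xb; l=(w[...,:2]-c)@yb
for name,m,bins in(("pan",(Z>.008)&(Z<.03)&(abs(l)<.07),np.arange(-.19,-.075,.01)),("bay",(Z>.055)&(Z<.075)&(abs(l)<.1),np.arange(-.06,.065,.02))):
    for b in bins:
        k=m&(s>b)&(s<b+bins[1]-bins[0])
        if k.sum()>3: print(name,round(b,3),k.sum(),l[k].min().round(4),l[k].max().round(4),((l[k].min()+l[k].max())/2).round(4))
k=(Z>.008)&(Z<.03)&(abs(l)<.04)&(s<-.07)&(s>-.2); print("nose s",s[k].max(), "pan s",s[k].min())
p,r,o=pose(); g=(p+r.as_matrix()[:,1]*arm.grip_point_offset)[:2]-c; print("grip s,l",g@xb,g@yb)
E
```

```text
pan -0.19 41 -0.0622 0.0521 -0.0051
pan -0.18 50 -0.0651 0.053 -0.0061
pan -0.17 30 -0.0399 0.0535 0.0068
pan -0.16 38 -0.064 0.0525 -0.0057
pan -0.15 43 -0.061 0.067 0.003
pan -0.14 51 -0.0623 0.0527 -0.0048
pan -0.13 53 -0.0561 0.0512 -0.0025
pan -0.12 39 -0.0491 0.0539 0.0024
pan -0.11 39 -0.0596 0.0517 -0.004
pan -0.1 25 -0.0523 0.0676 0.0077
pan -0.09 5 -0.0433 0.0611 0.0089
pan -0.08 5 -0.0641 0.0526 -0.0057
bay -0.06 214 -0.0757 0.0744 -0.0006
bay -0.04 104 -0.0758 0.0741 -0.0009
bay -0.02 67 -0.0758 0.0737 -0.001
bay 0.0 66 -0.0766 0.0739 -0.0014
bay 0.02 105 -0.0758 0.0738 -0.001
bay 0.04 211 -0.0757 0.0734 -0.0012
bay 0.06 56 -0.0759 0.0728 -0.0016
nose s -0.07171804113478812 pan s -0.19992829515855842
grip s,l -0.23680454499642023 0.003587065541679376
```

```bash
python3 -m handwheel '{"delta_pos":[[0.002,0,-0.002],[0.005,0,-0.004],[0.007,0,-0.0045],[0.007,0,-0.0045]],"rotation":[[0,0,0],[0,0,0],[0,0,0],[0,0,0]]}'
cat > lat.py <<'E'
from h import *
def edges(sr,zz,half,ls,lab,thr,C,p):
    a=np.radians(7.7); yb=np.array([np.cos(a),np.sin(a)]); xb=np.array([np.sin(a),-np.cos(a)]); c=np.array([.5905,.040])
    L=np.arange(-.1,.1,.0005); out=[]
    g=cv2.GaussianBlur(p,(3,3),0).mean(-1).astype(np.float32)
    for s in sr:
        P=np.c_[c+s*xb+L[:,None]*yb,np.full(len(L),zz)]; uv=proj(P,C).astype(np.float32)
        v=cv2.remap(g,uv[:,0],uv[:,1],1).ravel(); gr=np.gradient(v)
        hi=(abs(L-half)<.014); lo=(abs(L+half)<.014)
        e=L[lo][np.argmax(gr[lo])],L[hi][np.argmin(gr[hi])]; out.append(e)
    o=np.array(out); print(lab,"lo",(o[:,0]*1e3).round(1),"hi",(o[:,1]*1e3).round(1),"mid med",np.median(o.mean(1))*1e3,"width",np.median(o[:,1]-o[:,0])*1e3)
p,d,C=shot("top"); edges(np.arange(-.165,-.08,.01),.016,.048,0,"pan",0,C,p); edges(np.arange(-.05,.06,.015),.065,.075,0,"bay",0,C,p)
p,r,o=pose(); g=(p+r.as_matrix()[:,1]*arm.grip_point_offset); print(g,np.degrees(np.arctan2(r.as_matrix()[1,2],r.as_matrix()[0,2])))
E
python3 lat.py
```

```text
time: 5.8
tool_pos: [0.5583, 0.2678, 0.1986]
tcp_rot: [-0.532, 0.533, -0.465, 0.466]
ft_force: [0.6, 2.1, 2.5]
opening: 0.137
pan lo [-48.5 -50.  -48.5 -50.5 -46.5 -48.  -50.5 -46.  -53.5] hi [49.  50.  49.  51.  49.  47.5 49.  48.  48.5] mid med 0.2500000000000835 width 97.50000000000009
bay lo [-75.5 -75.  -76.  -76.5 -77.5 -77.  -77.  -77. ] hi [74.  74.5 72.  74.5 71.5 74.  73.5 74. ] mid med -1.499999999999918 width 150.00000000000014
[0.55824352 0.26746023 0.0439475 ] 7.69181149141051
```

```bash
python3 -m handwheel '{"delta_pos":[[0.005,0,-0.001],[0.014,0,-0.0015],[0.025,0,-0.0015],[0.037,0,-0.0015],[0.049,0,-0.0015],[0.060,0,-0.0015],[0.069,0,-0.0015],[0.073,0,-0.0015]],"rotation":[[0,0,0],[0,0.1,0],[0,0.2,0],[0,0.2,0],[0,0.2,0],[0,0.2,0],[0,0.2,0],[0,0.2,0]]}'
python3 -c "
from h import *
goal([0.5763,0.1386,0.044],7.6)"
```

```text
time: 6.85
tool_pos: [0.5666, 0.1945, 0.1987]
tcp_rot: [-0.531, 0.532, -0.466, 0.467]
ft_force: [-0.3, 2.9, 2.0]
opening: 0.139
shift mm [56.6  0.1  2.4] rot [ 0.06 -0.15  0.13]
shift mm [56.6  0.1  2.4] rot [-2.1000e-01  1.7985e+02  1.0000e-01]
t 6.85 grip [0.5665 0.1941 0.044 ] head 7.45 j [ 0.33  0.59 -0.02  0.96 -0.    1.77] F [-0.3  2.9  2. ] open 0.139
```

```bash
python3 -m handwheel '{"delta_pos":[[0.005,0,0],[0.014,0,0],[0.024,0,0],[0.034,0,0],[0.042,0,0],[0.047,0,0],[0.050,0,0],[0.051,0,0]],"rotation":[[0,0,0],[0,0,0],[0,0,0],[0,0,0],[0,0,0],[0,0,0],[0,0,0],[0,0,0]]}'
python3 -m handwheel '{"delta_pos":[[0.001,0,0],[0.002,0,0],[0.003,0,0],[0.004,0,0]],"rotation":[[0,0,0],[0,0,0],[0,0,0],[0,0,0]]}'
python3 -c "
from h import *
goal([0.5763,0.1386,0.044],7.6)"
```

```text
time: 7.85
tool_pos: [0.5731, 0.1437, 0.1986]
tcp_rot: [-0.53, 0.532, -0.466, 0.467]
ft_force: [-1.0, 2.8, 0.6]
opening: 0.132
time: 8.35
tool_pos: [0.5737, 0.1398, 0.1986]
tcp_rot: [-0.53, 0.532, -0.466, 0.467]
ft_force: [-0.3, 3.1, 0.4]
opening: 0.139
shift mm [ 1.5 -0.1  2.5] rot [ 0.08 -0.15  0.14]
shift mm [ 1.5 -0.1  2.5] rot [-2.2000e-01  1.7985e+02  1.3000e-01]
t 8.35 grip [0.5735 0.1394 0.0439] head 7.45 j [ 0.24  0.58 -0.05  0.94 -0.    1.68] F [-0.3  3.1  0.4] open 0.139
```

```bash
python3 -m handwheel '{"delta_pos":[[0.001,0,0],[0.002,0,0],[0.003,0,0]],"rotation":[[0,0,0],[0,0,0],[0,0,0]]}'; python3 -m handwheel '{"delta_pos":[[0.001,0,0],[0.0015,0,0]],"rotation":[[0,0,0],[0,0,0]]}'
```

```text
time: 8.72
tool_pos: [0.5741, 0.1367, 0.1986]
tcp_rot: [-0.53, 0.532, -0.466, 0.467]
ft_force: [-0.7, 2.7, 1.5]
opening: 0.132
time: 8.98
tool_pos: [0.5743, 0.1351, 0.1986]
tcp_rot: [-0.53, 0.532, -0.466, 0.467]
ft_force: [-0.7, 2.5, 1.0]
opening: 0.138
```

```bash
for i in 1 2; do python3 -m handwheel '{"delta_pos":[[0.001,0,0],[0.002,0,0]],"rotation":[[0,0,0],[0,0,0]]}' | grep -E "pos|force"; done; python3 - <<'E'
from h import *
ims=[]
for n,b in(("top",(130,230,230,330)),("scene",(140,240,300,420))):
    p,d,C=shot(n); ims.append(cv2.resize(p[b[0]:b[1],b[2]:b[3]],(395,380),interpolation=2))
cv2.imwrite("pics/c3.png",cv2.cvtColor(np.hstack(ims),cv2.COLOR_RGB2BGR))
E
```

```text
tool_pos: [0.5745, 0.1331, 0.1986]
ft_force: [-0.2, 2.4, 0.8]
tool_pos: [0.5745, 0.132, 0.1987]
ft_force: [-1.5, 7.4, 1.8]
```

View pics/c3.png

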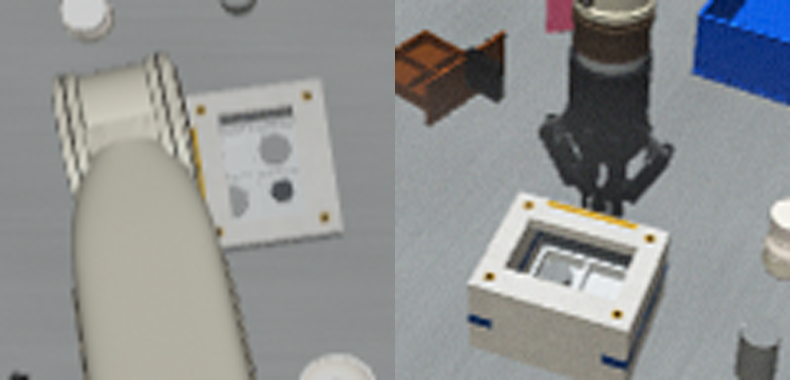

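The tray is in the bay with its samples visible through the window, and the force has begun to rise. One more small push to confirm the seat.

```bash
python3 -m handwheel '{"delta_pos":[[0.001,0,0],[0.0015,0,0]],"rotation":[[0,0,0],[0,0,0]]}'; python3 -m handwheel '{"delta_pos":[[0.001,0,0],[0.001,0,0]],"rotation":[[0,0,0],[0,0,0]]}'
```

```text
time: 9.82
tool_pos: [0.5746, 0.1316, 0.1987]
tcp_rot: [0.532, -0.532, 0.467, -0.464]
ft_force: [-1.1, 7.7, 1.6]
opening: 0.137
time: 10.07
tool_pos: [0.5746, 0.1314, 0.1987]
tcp_rot: [0.533, -0.532, 0.467, -0.464]
ft_force: [-1.4, 5.9, 1.1]
opening: 0.138
```

```bash
python3 -m handwheel '{"delta_pos":[[0.002,0,0],[0.004,0,0],[0.004,0,0]],"rotation":[[0,0,0],[0,0,0],[0,0,0]]}'; python3 -c "
from h import *
goal([0.5745,0.1315,0.044],7.45)"
```

```text
time: 10.45
tool_pos: [0.5747, 0.1301, 0.1987]
tcp_rot: [0.535, -0.531, 0.468, -0.461]
ft_force: [-1.6, 13.2, 0.9]
opening: 0.134
shift mm [-1.4 -0.  -0. ] rot [ 0.1   0.44 -0.61]
shift mm [-1.4 -0.  -0. ] rot [-9.6000e-01 -1.7956e+02 -1.6000e-01]
t 10.45 grip [0.5742 0.1318 0.044 ] head 7.89 j [ 0.22  0.58 -0.05  0.94  0.01  1.65] F [-1.6 13.2  0.9] open 0.134
```

```bash
python3 -m handwheel '{"delta_pos":[[0,0,0],[0,0,0],[0,0,0],[0,0,0],[0,0,0],[0,0,0],[0,0,0],[0,0,0]],"rotation":[[0,0,0],[0,0,0],[0,0,0],[0,0,0],[0,0,0],[0,0,0],[0,0,0],[0,0,0]]}' 1 30
python3 -m handwheel '{"delta_pos":[[0,-0.010,0],[0,-0.040,0],[0,-0.090,0],[0,-0.140,0],[0,-0.190,0],[0,-0.230,0],[0,-0.250,0],[0,-0.250,0]],"rotation":[[0,0,0],[0,0,0],[0,0,0],[0,0,0],[0,0,0],[0,0,0],[0,0,0],[0,0,0]]}'
python3 -c "
from h import *
goal([0.50,-0.20,0.30],4)"
```

```text
time: 11.45
tool_pos: [0.5747, 0.1301, 0.1987]
tcp_rot: [0.535, -0.531, 0.468, -0.461]
ft_force: [0.8, -0.3, -0.2]
opening: 1.001
time: 12.45
tool_pos: [0.5756, 0.1276, 0.4515]
tcp_rot: [0.537, -0.53, 0.466, -0.462]
ft_force: [-0.1, 0.3, -0.5]
opening: 0.998
shift mm [ 314.1   -7.1 -119.9] rot [-0.19  3.89 -0.64]
shift mm [ 314.1   -7.1 -119.9] rot [  -0.99 -176.1     0.29]
t 12.45 grip [0.5759 0.1294 0.2968] head 7.89 j [0.22 0.41 0.37 1.52 0.01 1.65] F [-0.1  0.3 -0.5] open 0.998
```

```bash
python3 - <<'E'
from h import *
p,d,C=shot('wrist','w3.png'); np.savez('/tmp/w3',p=p,d=d,K=C[0],R=C[1],t=C[2])
E
python3 -m handwheel '{"delta_pos":[[0.020,0,-0.008],[0.070,-0.002,-0.027],[0.120,-0.003,-0.046],[0.170,-0.004,-0.065],[0.220,-0.005,-0.084],[0.265,-0.006,-0.101],[0.300,-0.007,-0.115],[0.314,-0.007,-0.120]],"rotation":[[0,0,0],[0,0.5,-0.1],[0,1,-0.2],[0,2,-0.3],[-0.1,3,-0.4],[-0.1,3.5,-0.5],[-0.2,3.9,-0.6],[-0.2,3.9,-0.6]]}'
python3 - <<'E'
from h import *
p,d,C=shot('wrist'); np.savez('/tmp/w4',p=p,d=d,K=C[0],R=C[1],t=C[2])
a=cv2.imread('pics/w3.png'); b=cv2.cvtColor(p,cv2.COLOR_RGB2BGR)
cv2.imwrite('pics/w34.png',np.vstack([cv2.resize(a,(480,300),interpolation=3),cv2.resize(b,(480,300),interpolation=3)])); goal([.5,-.2,.3],4)
E
```

```text
time: 13.5
tool_pos: [0.498, -0.2025, 0.4518]
tcp_rot: [-0.515, 0.518, -0.485, 0.481]
ft_force: [0.3, -0.8, -0.1]
opening: 0.998
shift mm [-2.8 -2.8  2. ] rot [ 0.35 -0.23 -0.01]
shift mm [-2.8 -2.8  2. ] rot [1.0000e-02 1.7977e+02 5.5000e-01]
t 13.55 grip [ 0.4973 -0.203   0.2972] head 3.77 j [-0.39  0.31  0.22  1.49 -0.    1.12] F [ 0.2 -1.6  0.4] open 0.999
```

View pics/w34.png

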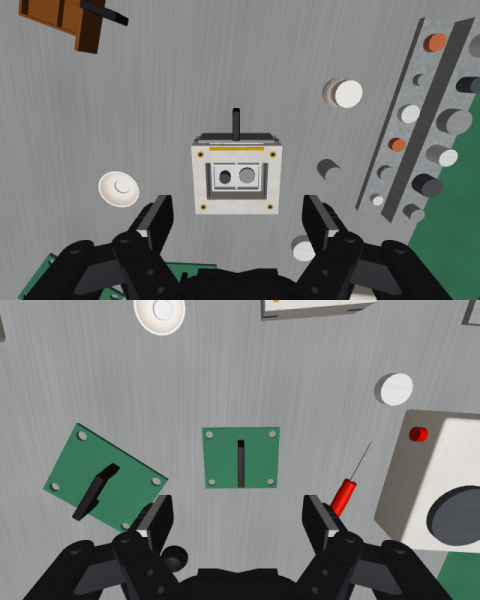

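The bay (top half) has all four inserts visible and the tray panel flat against its mouth. The cover (bottom half) is at about (241,458), with its bar pointing along the jaws' forward direction.

```bash
cat > fit.py <<'E'
from h import *
def ray(uv,z0,C):
    K,Rm,t=C; c=-Rm.T@t; dr=np.linalg.inv(K)@[uv[0],uv[1],1]@Rm; return c+dr*(z0-c[2])/dr[2]
def blobs(m,amin,amax):
    n,l,s,c=cv2.connectedComponentsWithStats(m.astype(np.uint8)); return [c[i] for i in range(1,n) if amin<=s[i,4]<=amax]
def fitpose(P):  # 4 xy points -> centre, yaw of 100x120 rectangle's y axis near 0..20deg
    P=np.array(P); c=P.mean(0); best=None
    M=np.array([[-50,-60],[50,-60],[50,60],[-50,60]])/1e3
    f=lambda a:(M[:,:1]*[np.sin(a),-np.cos(a)]+M[:,1:]*[np.cos(a),np.sin(a)])
    from scipy.optimize import minimize
    from scipy.spatial.distance import cdist
    cost=lambda v:(cdist(P,f(v[2])+v[:2]).min(1)**2).sum()*1e6
    r=minimize(cost,[*c,np.radians(6)],method="Nelder-Mead",options=dict(xatol=1e-6,fatol=1e-6)); print("centre",r.x[:2].round(4),"yaw",np.degrees(r.x[2]).round(2),"rms mm",np.sqrt(r.fun/4).round(2)); return r.x
if __name__=="__main__":
    z=np.load("/tmp/w3.npz"); C=(z["K"],z["R"],z["t"]); hs=cv2.cvtColor(z["p"],cv2.COLOR_RGB2HSV)
    m=np.zeros((400,640),bool); s=np.s_[185:290,250:380]; m[s]=(hs[...,1]>90)[s]&(hs[...,0]>8)[s]&(hs[...,0]<35)[s]
    b=blobs(m,8,90); print("inserts",np.round(b,1).tolist()); fitpose([ray(u,.065,C)[:2] for u in b])
    z=np.load("/tmp/w4.npz"); C=(z["K"],z["R"],z["t"]); hs=cv2.cvtColor(z["p"],cv2.COLOR_RGB2HSV)
    s=np.s_[160:260,260:385]; m=np.zeros((400,640),bool); m[s]=((hs[...,1]<60)&(z["p"].max(-1)>90))[s]
    b=blobs(m,20,200); print("holes",np.round(b,1).tolist()); fitpose([ray(u,.005,C)[:2] for u in b])
    w=world(z["d"],C); k=(w[...,2]>.042)&(w[...,2]<.055); q=np.zeros_like(k); q[180:255,300:345]=k[180:255,300:345]
    print("bar",cv2.minAreaRect(w[q][:,:2].astype(np.float32)),np.median(w[q][:,2]))
E
python3 fit.py
```

```text
inserts [[267.0, 205.6], [363.3, 205.6], [270.6, 275.8], [359.7, 275.8]]
centre [0.589  0.0375] yaw 7.79 rms mm 0.09
holes [[278.6, 179.1], [363.0, 178.5], [282.0, 242.3], [360.2, 241.9]]
centre [ 0.5079 -0.2779] yaw 4.31 rms mm 0.61
bar ((0.5077834129333496, -0.27838134765625), (0.011064017191529274, 0.07867994159460068), 4.036889553070068) 0.04645341342151294
```

```bash
python3 -c "
from h import *
goal([.5079,-.2782,.038],4.25)"
```

```text
shift mm [ 75.8 259.2   6.3] rot [ 0.35 -0.48 -0.01]
shift mm [ 75.8 259.2   6.3] rot [1.0000e-02 1.7952e+02 5.5000e-01]
t 13.55 grip [ 0.4973 -0.203   0.2972] head 3.77 j [-0.39  0.31  0.22  1.49 -0.    1.12] F [ 0.2 -1.6  0.4] open 0.999
```

```bash
python3 -m handwheel '{"delta_pos":[[0.030,0.010,0.003],[0.065,0.040,0.006],[0.0758,0.085,0.0063],[0.0758,0.130,0.0063],[0.0758,0.175,0.0063],[0.0758,0.215,0.0063],[0.0758,0.240,0.0063],[0.0758,0.245,0.0063]],"rotation":[[0.1,-0.1,0],[0.2,-0.3,0],[0.3,-0.4,0],[0.35,-0.5,0],[0.35,-0.5,0],[0.35,-0.5,0],[0.35,-0.5,0],[0.35,-0.5,0]]}'
python3 -c "
from h import *
goal([.5079,-.2782,.038],4.25)"
```

```text
time: 14.55
tool_pos: [0.507, -0.2767, 0.2042]
tcp_rot: [-0.518, 0.519, -0.483, 0.479]
ft_force: [0.2, 1.1, 0.5]
opening: 0.993
shift mm [ 1.6 11.5  0.9] rot [ 0.27  0.1  -0.2 ]
shift mm [ 1.6 11.5  0.9] rot [  -0.32 -179.9    -0.42]
t 14.55 grip [ 0.5062 -0.2762  0.0496] head 4.35 j [-0.5   0.55 -0.08  0.94  0.    1.  ] F [0.2 1.1 0.5] open 0.993
```

```bash
python3 -m handwheel '{"delta_pos":[[0.0016,0.005,0.001],[0.0018,0.010,0.0012],[0.0018,0.0115,0.0012],[0.0018,0.0115,0.0012]],"rotation":[[0.2,0.1,-0.1],[0.3,0.1,-0.2],[0.3,0.1,-0.2],[0.3,0.1,-0.2]]}'
python3 -m handwheel '{"delta_pos":[[0,0,0],[0,0,0],[0,0,0],[0,0,0],[0,0,0],[0,0,0],[0,0,0],[0,0,0]],"rotation":[[0,0,0],[0,0,0],[0,0,0],[0,0,0],[0,0,0],[0,0,0],[0,0,0],[0,0,0]]}' -1 60
python3 -c "
from h import *
goal([.5079,-.2782,.038],4.25)"
```

```text
time: 15.05
tool_pos: [0.5084, -0.2785, 0.1932]
tcp_rot: [0.518, -0.518, 0.481, -0.482]
ft_force: [0.2, 0.4, 0.5]
opening: 1.001
time: 16.05
tool_pos: [0.5084, -0.2786, 0.1934]
tcp_rot: [0.518, -0.518, 0.481, -0.482]
ft_force: [-0.5, 0.1, 2.2]
opening: 0.127
shift mm [-0.4  0.7 -0.4] rot [-0.08 -0.01  0.03]
shift mm [-0.4  0.7 -0.4] rot [-5.0000e-02  1.7999e+02 -1.2000e-01]
t 16.05 grip [ 0.5086 -0.2786  0.0387] head 4.24 j [-0.5   0.57 -0.09  0.91  0.    1.  ] F [-0.5  0.1  2.2] open 0.127
```

```bash
python3 -m handwheel '{"delta_pos":[[0,-0.005,0],[0,-0.020,0],[0,-0.045,0],[0,-0.075,0],[0,-0.105,0],[0,-0.135,0],[0,-0.152,0],[0,-0.155,0]],"rotation":[[0,0,0],[0,0,0],[0,0,0],[0,0,0],[0,0,0],[0,0,0],[0,0,0],[0,0,0]]}'
python3 -c "
from h import *
goal([.589,.037,.17],7.8)"
```

```text
time: 17.05
tool_pos: [0.5085, -0.2786, 0.3506]
tcp_rot: [0.519, -0.518, 0.479, -0.483]
ft_force: [-0.5, -0.3, -2.0]
opening: 0.133
shift mm [-308.8   25.6  103.5] rot [-0.25 -3.55  0.15]
shift mm [-308.8   25.6  103.5] rot [ -0.23 176.44  -0.39]
t 17.05 grip [ 0.5092 -0.2789  0.1959] head 4.25 j [-0.5   0.42  0.12  1.26  0.    1.  ] F [-0.5 -0.3 -2. ] open 0.133
```

```bash
python3 -m handwheel '{"delta_pos":[[-0.010,0,0.003],[-0.040,0,0.013],[-0.080,0.002,0.027],[-0.125,0.005,0.042],[-0.170,0.010,0.057],[-0.215,0.015,0.072],[-0.255,0.018,0.086],[-0.285,0.020,0.096]],"rotation":[[0,0,0],[0,-0.4,0],[0,-1,0],[0,-1.5,0],[-0.1,-2,0.1],[-0.2,-2.5,0.1],[-0.2,-3,0.1],[-0.2,-3.4,0.1]]}'
python3 -c "
from h import *
goal([.589,.037,.15],7.8)"
```

```text
time: 18.05
tool_pos: [0.5828, 0.0154, 0.3287]
tcp_rot: [-0.532, 0.533, -0.465, 0.465]
ft_force: [-0.4, -0.5, -3.3]
opening: 0.131
shift mm [-20.6  24.    9.1] rot [ 0.11 -0.03  0.  ]
shift mm [-20.6  24.    9.1] rot [-1.0000e-02  1.7997e+02  1.7000e-01]
t 18.05 grip [0.5826 0.0153 0.174 ] head 7.77 j [ 0.03  0.45  0.1   1.23 -0.    1.46] F [-0.4 -0.5 -3.3] open 0.131
```

```bash
python3 -m handwheel '{"delta_pos":[[-0.008,0.005,0.004],[-0.016,0.014,0.0075],[-0.0206,0.022,0.009],[-0.0206,0.024,0.0091],[-0.0206,0.024,0.0091]],"rotation":[[0,0,0],[0.1,0,0],[0.1,0,0],[0.1,0,0],[0.1,0,0]]}'
python3 - <<'E'
from h import *
ims=[]
for n,b in(("top",(130,230,230,330)),("scene",(130,250,290,430)),("wrist",(100,400,120,520))):
    p,d,C=shot(n); np.savez("/tmp/f"+n,p=p,d=d,K=C[0],R=C[1],t=C[2]); ims.append(cv2.resize(p[b[0]:b[1],b[2]:b[3]],(266 if n=="top" else 266,300),interpolation=2) if n=="top" else cv2.resize(p[b[0]:b[1],b[2]:b[3]],(264,300),interpolation=2))
cv2.imwrite("pics/c5.png",cv2.cvtColor(np.hstack(ims),cv2.COLOR_RGB2BGR)); goal([.589,.037,.1187],7.8)
E
```

```text
time: 18.68
tool_pos: [0.5889, 0.0362, 0.3045]
tcp_rot: [-0.532, 0.533, -0.465, 0.465]
ft_force: [0.1, -0.0, -3.5]
opening: 0.133
shift mm [-0.6 31.8 -0.1] rot [-0.04 -0.08  0.01]
shift mm [-0.6 31.8 -0.1] rot [-2.0000e-02  1.7992e+02 -7.0000e-02]
t 18.825 grip [0.5893 0.0364 0.1505] head 7.72 j [ 0.06  0.47  0.08  1.18 -0.    1.5 ] F [-0.6  0.2 -2.1] open 0.126
```

View pics/c5.png

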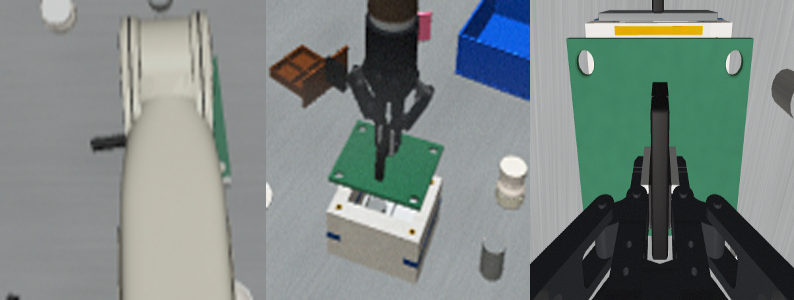

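```bash
python3 -m handwheel '{"delta_pos":[[0,0.005,0],[-0.0003,0.013,0],[-0.0006,0.021,0],[-0.0006,0.028,0],[-0.0006,0.0315,0],[-0.0006,0.0318,0],[-0.0006,0.0318,0]],"rotation":[[0,0,0],[0,-0.1,0],[0,-0.1,0],[0,-0.1,0],[0,-0.1,0],[0,-0.1,0],[0,-0.1,0]]}'
cat > fin.py <<'E'
from h import *
from fit import ray,blobs,fitpose
import sys
ims=[]; pts=[]
for n,b in(("scene",(150,240,310,400)),("wrist",(100,400,120,520))):
    p,d,C=shot(n); w=world(d,C); hs=cv2.cvtColor(p,cv2.COLOR_RGB2HSV); Z=w[...,2]
    g=(hs[...,0]>60)&(hs[...,0]<90)&(hs[...,1]>80)&(Z>.065)&(Z<.12)&(abs(w[...,0]-.589)<.1)&(abs(w[...,1]-.037)<.1)
    q=w[g]; A=np.c_[q[:,0]-.589,q[:,1]-.037,np.ones(len(q))]; f=np.linalg.lstsq(A,q[:,2],rcond=None)[0]
    r=np.array(cv2.minAreaRect(q[:,:2].astype(np.float32))[0])
    print(n,len(q),"slope deg x,y",np.degrees(f[:2]).round(2),"top z",f[2].round(4),"rect",cv2.minAreaRect(q[:,:2].astype(np.float32)))
    # holes = interior contours of green mask
    cs,h=cv2.findContours(g.astype(np.uint8),cv2.RETR_CCOMP,cv2.CHAIN_APPROX_NONE)
    for c,hh in zip(cs,h[0]):
        if hh[3]>=0 and cv2.contourArea(c)>(8 if n=="scene" else 40) and cv2.contourArea(c)<600:
            (u,v),_,_=cv2.fitEllipse(c) if len(c)>5 else (c.mean((0,1)),0,0); X=ray((u,v),f[2],C); pts.append(X[:2]); print(" hole",n,round(u),round(v),X.round(4),cv2.contourArea(c))
    ims.append(cv2.resize(p[b[0]:b[1],b[2]:b[3]],(396,396),interpolation=2))
cv2.imwrite("pics/"+sys.argv[1],cv2.cvtColor(np.hstack(ims),cv2.COLOR_RGB2BGR))
a=np.radians(7.79); 
for i,(x,y) in enumerate([(-50,-60),(50,-60),(50,60),(-50,60)]): print("insert",i,(np.array([.589,.0375])+np.array([np.sin(a),-np.cos(a)])*x/1e3+np.array([np.cos(a),np.sin(a)])*y/1e3).round(4))
goal([.589,.037,.1187],7.8)
E
python3 fin.py f1.png
```

```text
time: 19.7
tool_pos: [0.5893, 0.037, 0.2736]
tcp_rot: [0.533, -0.533, 0.464, -0.465]
ft_force: [-0.0, 0.3, -3.1]
opening: 0.131
scene 1082 slope deg x,y [ 0.32 -0.2 ] top z 0.0848 rect ((0.5901950597763062, 0.036148615181446075), (0.1446925699710846, 0.13089579343795776), 7.283255577087402)
 hole scene 368 218 [ 0.6573 -0.0069  0.0848] 17.5
 hole scene 329 208 [ 0.5388 -0.0233  0.0848] 19.0
 hole scene 378 198 [0.6435 0.0909 0.0848] 12.5
 hole scene 340 190 [0.5251 0.0745 0.0848] 13.0
wrist 35110 slope deg x,y [ 0.08 -0.06] top z 0.0849 rect ((0.5908229351043701, 0.03656632453203201), (0.14658713340759277, 0.1263638734817505), 7.810999393463135)
 hole wrist 428 162 [0.6423 0.0948 0.0849] 515.0
 hole wrist 205 162 [0.5257 0.0788 0.0849] 505.0
insert 0 [0.5228 0.0789]
insert 1 [ 0.5363 -0.0202]
insert 2 [ 0.6552 -0.0039]
insert 3 [0.6417 0.0952]
shift mm [-0.   0.3 -0.3] rot [-0.09  0.02  0.02]
shift mm [-0.   0.3 -0.3] rot [ 3.0000e-02 -1.7998e+02  1.4000e-01]
t 19.8 grip [0.5895 0.037  0.119 ] head 7.82 j [ 0.06  0.5   0.04  1.1  -0.    1.5 ] F [ 0.3 -0.3 -2.4] open 0.129
```

View pics/f1.png

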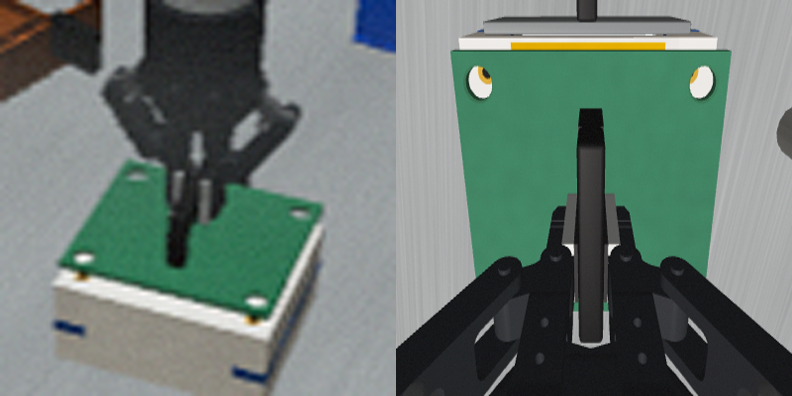

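```bash
cat > rel.py <<'E'
from h import *
from fit import ray,blobs,fitpose
zm=.0824
z=np.load("/tmp/scene.npz"); C=(z["K"],z["R"],z["t"]); hs=cv2.cvtColor(z["p"],cv2.COLOR_RGB2HSV)
m=np.zeros((400,640),bool); s=np.s_[185:245,318:390]; H,S,V=[hs[...,i] for i in range(3)]
m[s]=((S>80)&(H>8)&(H<35))[s]; g=S.astype(float)
b=blobs(m,2,40); print("scene inserts",np.round(b,1).tolist()); fitpose([ray(u,.065,C)[:2] for u in b])
p,d,C=shot("scene"); hs=cv2.cvtColor(p,cv2.COLOR_RGB2HSV)
g=((hs[...,0]>60)&(hs[...,0]<90)&(hs[...,1]>80)).astype(np.uint8); w=world(d,C)
S=hs[...,1].astype(float); P=[]
for u,v in((368,218),(329,208),(378,198),(340,190)):
    a=np.s_[v-5:v+6,u-7:u+8]; W=np.clip(130-S[a],0,None); W[(W<20)]=0
    n,l=cv2.connectedComponents((W>0).astype(np.uint8)); W[l!=l[5,7]]=0
    vv,uu=np.mgrid[a]; P.append(ray(((uu*W).sum()/W.sum(),(vv*W).sum()/W.sum()),zm,C)[:2])
print("scene holes",np.round(P,4).tolist()); fitpose(P)
p,d,C=shot("wrist")
for u,v in((428,162),(205,162)):
    X=ray((u,v),zm,C); print("wrist hole",X.round(4))
E
python3 rel.py
```

```text
scene inserts [[340.2, 193.6], [377.0, 202.5], [328.2, 212.6], [367.0, 222.5]]
centre [0.5887 0.0367] yaw 7.85 rms mm 0.49
scene holes [[0.6565, -0.0044], [0.5374, -0.0209], [0.6426, 0.0952], [0.5123, 0.0838]]
centre [0.5872 0.0384] yaw 8.2 rms mm 5.48
wrist hole [0.6432 0.0944 0.0824]
wrist hole [0.525  0.0782 0.0824]
```

Both cameras, each compared with its own insert measurement, put the cover about 1.6 mm too far in +x. y agrees to within 1 mm. I'll correct that.

```bash
python3 -m handwheel '{"delta_pos":[[-0.0001,0,-0.0008],[-0.0002,0,-0.0016],[-0.0002,0,-0.0017],[-0.0002,0,-0.0017]],"rotation":[[0,0,0],[0,0,0],[0,0,0],[0,0,0]]}'
python3 fin.py f2.png; python3 rel.py | grep -v inserts
```

```text
time: 20.4
tool_pos: [0.5875, 0.037, 0.2737]
tcp_rot: [0.533, -0.533, 0.464, -0.465]
ft_force: [0.2, -0.0, -3.5]
opening: 0.13
scene 1082 slope deg x,y [ 0.18 -0.13] top z 0.0849 rect ((0.5886765122413635, 0.0356883704662323), (0.1455526053905487, 0.12946581840515137), 7.9390459060668945)
 hole scene 367 218 [ 0.6553 -0.0075  0.0849] 18.0
 hole scene 328 208 [ 0.5375 -0.0239  0.0849] 17.5
 hole scene 377 198 [0.6413 0.0918 0.0849] 14.0
 hole scene 340 189 [0.5235 0.074  0.0849] 13.0
wrist 35158 slope deg x,y [ 0.07 -0.06] top z 0.0849 rect ((0.5890333652496338, 0.03650451824069023), (0.14717070758342743, 0.1263427734375), 7.850341796875)
 hole wrist 428 162 [0.6405 0.0947 0.0849] 510.0
 hole wrist 205 162 [0.5239 0.0788 0.0849] 507.0
insert 0 [0.5228 0.0789]
insert 1 [ 0.5363 -0.0202]
insert 2 [ 0.6552 -0.0039]
insert 3 [0.6417 0.0952]
shift mm [0.2 0.3 1.5] rot [-0.08  0.02  0.02]
shift mm [0.2 0.3 1.5] rot [ 2.0000e-02 -1.7998e+02  1.3000e-01]
t 20.5 grip [0.5877 0.037  0.119 ] head 7.82 j [ 0.06  0.5   0.03  1.1  -0.    1.5 ] F [ 1.6  1.  -3.1] open 0.126
centre [0.5887 0.0367] yaw 7.85 rms mm 0.49
scene holes [[0.6683, -0.0031], [0.5358, -0.0212], [0.641, 0.0947], [0.5145, 0.0849]]
centre [0.5899 0.0388] yaw 9.05 rms mm 7.97
wrist hole [0.6414 0.0943 0.0824]
wrist hole [0.5232 0.0781 0.0824]
```

View pics/f2.png

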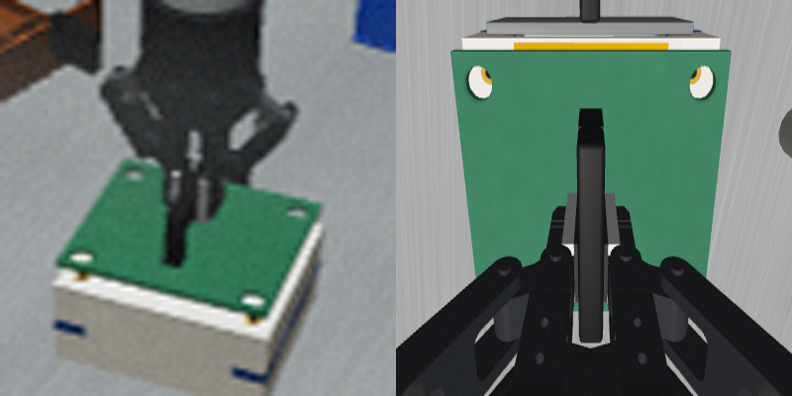

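```bash
python3 - <<'E'
from h import *
a=np.radians(7.8); xb=np.array([np.sin(a),-np.cos(a)]); yb=np.array([np.cos(a),np.sin(a)])
z=np.load("/tmp/w3.npz"); w=world(z["d"],(z["K"],z["R"],z["t"])); Z=w[...,2]; s=(w[...,:2]-[.589,.0375])@xb; l=(w[...,:2]-[.589,.0375])@yb
k=(Z>.055)&(Z<.065)&(s<-.08)&(s>-.15)&(abs(l)<.02); print("fin s",np.percentile(s[k],[1,50,99]).round(4),"l",np.median(l[k]).round(4),"want -.125..-.075")
k=(Z>.046)&(Z<.053)&(s<-.06)&(s>-.09)&(abs(l)<.07)&(abs(l)>.012); print("panel s",np.percentile(s[k],[2,50,98]).round(4),"want -.071..-.065", [np.median(s[k&(l*q>0.03)]).round(4) for q in(-1,1)])
arm.finish_job()
E
```

```text
fin s [-0.1204 -0.1012 -0.0802] l -0.0003 want -.125..-.075
panel s [-0.0712 -0.0684 -0.0647] want -.071..-.065 [np.float64(-0.0683), np.float64(-0.0683)]
the job is handed in; nothing more can be done
```

The job is handed in at about 20.5 s of the 72 s allowed. The tray is home in the bay, and the arm is still holding the green cover level over the inserts.

**Tray:** I pinched it by its fin and slid it flat into the bay until it stopped at about 13 N.
- After I let go, the panel measured 65 to 71 mm from the bay's centre on the mouth side, which is where it should sit against the bay. It was square to the bay and 0.3 mm off centre sideways.
- I last saw all three samples in their compartments just before it went in. After seating, only two are visible through the window, because the bay's frame hides the third.

**Cover:** I took the smaller of the two covers by its bar and corrected its position once, by 1.7 mm.
- **Height and level:** the underside is at about 80 mm, so 15 mm above the bay. The tilt is under 0.2°, and the wrist force fits the cover hanging free.
- **Hole centring:** the two holes seen by the wrist camera and two seen by the scene camera agree with their inserts to about 1 mm or better (about 4 mm would still show the bore). Together these cover three of the four holes.

**Checks that failed or disagreed:**
- The fourth hole, one of the two on the far side of the bay, gave no usable final reading. It rests on the plate's fit and on a check before the correction, when it was 1.6 mm off.
- The automatic four-hole fit in the scene camera was spoiled by bad detections (5 to 8 mm residual), so I did not use it.
- The uncorrected hole outlines in the scene camera sit 3 to 5 mm off in y, which I put down to the slanted view through the plate's thickness.

I touched nothing else on the bench.

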